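# Wedge a wet resin plaque clear of its drying rack

## Task

The freshly poured resin plaque would set fast to the two front pads of its drying rack. Take the sloping wooden wedge (not the flat packing block) by its upright grip block, lay it flat on the table with its thin end pointing straight at the plaque between the two pads, and push it in under the middle of the plaque's front edge until that edge just lifts clear of both pads, by about 5 mm, with the back edge still resting at the rack's stop. Finish while still gripping the wedge there, flat on the table and carrying the front edge alone; never touch or steeply tilt the wet plaque with the robot, and leave the block, cup and jar where they are.

Things in the scene. Friction and masses are not known exactly. Their poses are not given: they have to be found in the camera images.
- rack: low fixed wooden drying rack, 260 mm wide (y; 280 mm over the front pads). Origin on the table at mid-width; +x points from the open front (robot's side) to the back. Back ledge 14 mm high (x 60 to 82 mm) carries the plaque's back edge; behind it a stop (face at x = 82 mm, 25 mm high) keeps the plaque from sliding. Side strips 8 mm high at y = +-124 mm. Between the front pads the table is bare.
- pads: the rack's two front pads, wooden blocks 40 mm (x) by 50 mm (y) and 14 mm high, fixed to the table as part of the rack; same origin and axes as the rack; pad centres at x = -71 mm, y = +115 and -115 mm, so 180 mm is free between them.
- plaque: loose wooden plaque with blue, teal and white resin top, 160 (x) by 240 (y) by 14 mm, about 0.5 kg, lying level on pads and ledge, 14 mm above the table. Origin at the centre of its underside, axes like the rack's; back edge within 2 mm of the stop, the pads stick out about 10 mm in front of its front edge and 10 to 30 mm at its sides.
- plaque_front (a point): middle of the plaque's lower front edge (14 mm above the table at the start)
- plaque_left (a point): left (+y) end of the plaque's lower front edge
- plaque_right (a point): right (-y) end of the plaque's lower front edge
- plaque_back (a point): middle of the plaque's lower back edge
- wedge: loose dark wooden wedge, 144 mm long (x), 34 wide, 0.12 kg, lying on its flat underside left or right of the rack; origin at the underside's middle, +x to the thin end. Slope rises 1 in 5 from 4 mm thick (x = 72 mm) to 26 mm (x = -38 mm); grip block behind. It meets the plaque's front edge with the thin end 50 mm in under it; 75 mm in gives 5 mm of lift.
- wedge_grip (a point): centre of the wedge's upright grip block, which is 34 mm (x) by 34 mm (y) and 42 mm high, so 21 mm above the underside; axes like the wedge's; 127 mm behind the thin end; grip it across y
- wedge_tip (a point): middle of the wedge's thin end, at the underside
- block_center (a point): bystander: centre of a loose flat packing block of the same dark wood, 144 mm (x) by 34 mm by 22 mm high, no slope and no grip block; it lies on the other side of the rack from the wedge
- cup: bystander: open grey mixing cup, 72 mm across, 85 mm tall; origin under its centre
- jar: bystander: closed glass pigment jar with black cap, 60 mm across, 85 mm tall; origin under its centre
Not all that is in view belongs to the job. What is shaped like the wedge but blue or pink is not meant.

How it is judged:
By the outcome, as a careful person would: the job done as asked, in the order asked, and still so for the second after the job is handed in, while the arm keeps its last pose, push and grip.
It also fails if it takes over 42 s, if anything falls off the work surface, if the arm or the gripper's body presses on something with over 40 N, if the wrist force passes 120 N, or if a joint passes its speed limit or range.

## Robot

A 7-joint arm with a two-finger parallel gripper is mounted at the origin on the work surface. World frame = base frame: x ahead of the robot, y to its left, z up, the work surface at z = 0. Lengths are in mm, angles in rad, forces in N, time in s.
With the tool pointing down it reaches from about 350 to 900 mm from the base axis. Payload 7.2 kg.
Tool frame: the origin (TCP) lies midway between the tips of the shut fingers; the grasp point (between the pads) lies 19 mm behind it; z points along the fingers, y is the line along which they close (so a half turn about z gives the same grasp; the last joint's range is limited). The gripper opens to 88 mm and grips with 3 to 60 N. Pads are 20 mm wide; open, the fingers measure 115 mm over their backs; the gripper's body (75 mm by 178 mm) begins 61 mm behind the grasp point.
Start: joints at [-1.18, 0.411, -0.013, 1.596, 0.006, 1.134, -0.082], TCP at [276.805, 560.364, 222.653] pointing down, gripper open.
Joint ranges: [-2.95, 2.95], [-0.29, 1.99], [-1.47, 1.44], [0.14, 2.54], [-1.03, 4.17], [0.13, 1.85], [-2.86, 2.86]. Speed limits (rad/s): [2.39, 2.39, 3.01, 3.01, 3.14, 3.14, 3.14].

## Interface

Orientations are given as a unit quaternion [x, y, z, w].
In Python, from rig import status, vision, workorder gives the robot as it stands. The module is installed in compiled form; this text tells all that it offers.
- The arm moves only by the tool arm_command, never from a script. Its arguments are lists of equal length, an entry for each row: "travel": the shift along the tool's x, y, z in cm, a list of three; "rot": the turn, a rotation vector about the tool's x, y, z in degrees, a list of three; "jaw": the finger opening in cm, from 0 to 8.78. In form: {"travel": [[x, y, z], ...], "rot": [[ax, ay, az], ...], "jaw": [jaw, ...]}. A call has 1 to 10 rows; each row is the pose to reach, as a shift and turn from the pose commanded when the call began, along the tool's axes at that moment; what a row does not reach only later rows make up. A row lasts 1/8 s, in which the tool goes at most 62.5 mm and 10.7 degrees, less where a joint would pass 70% of its speed; a pose out of reach is approached as far as the arm can. A call with a gripper value outside its range is refused whole. The fingers move at their own pace and stop on an object; "squeeze" is the grip in N (left out, the last holds). Time passes only in rows, so rows that repeat a pose let the fingers close. It gives the time, the measured TCP pose, the force, the opening and the grip force at its end, in the units of the state.
- status.read_state(): the state, without advancing time (a new reading comes with each control period).
- vision.snapshot(name): name is "scene" or "top" or "wrist"; returns a dict with "frame" (400x640x3 uint8, red, green, blue), "K" (3x3 intrinsics, pixels), "R" (3x3) and "t" (3): a world point X has camera coordinates R X + t. Camera axes: x right, y down, z forward; pixel columns grow to the right and rows downward; lengths in mm; the calibration is good to about 2 mm. A picture is of the moment at which its call begins. There is no depth.
- workorder.close_job(): hands the job in; it is judged then, once.
The state is a dict: "time": time; "joint_pos": joint angles; "joint_vel": joint speeds; "effort": joint torques, N m; "tcp_pos": TCP position; "tcp_rot": TCP orientation; "ft_force": force on the tool from outside, world axes, zero at the start; "ft_torque": the same for the moment, N m; "finger_gap": finger opening in mm; "grasp_force": force on a finger pad.
Only numpy, scipy, OpenCV 4.12 (cv2) and the standard library are available. Lean on these libraries where they do the work, as an engineer would, in place of code of your own. Each camera call takes 0.05 s, during which the arm holds its last target. There are 200 camera calls.

## Working session

There is one attempt and no reset: what is moved stays moved. The work goes in short steps, Python scripts to look and compute and a tool call to move; the robot and the scene stay as the last step left them, time stands still between calls to the robot, and variables do not carry over. Pictures are saved under pics/ and viewed, at most 10 in all, crops included, and the job is handed in when it is done.

Besides the shell and the picture viewer there is one more tool, called after "Call:" as name(argument=value, ...) on one line, values as JSON. arm_command: Moves the arm, as the interface text tells. Its arguments: {"type":"object","properties":{"travel":{"type":"array"},"rot":{"type":"array"},"jaw":{"type":"array"},"squeeze":{"type":"number"}},"required":["travel","rot","jaw"]}

```bash
mkdir -p pics; cat > h.py <<'E'
import numpy as np, cv2
from rig import status, vision, workorder
from scipy.spatial.transform import Rotation as Rn
def snap(n,save=None):
    s=vision.snapshot(n); s={k:np.array(v) for k,v in s.items()}
    if save: cv2.imwrite('pics/'+save,s['frame'][:,:,::-1])
    return s
def ray(s,px,z):
    c=-s['R'].T@s['t']; d=s['R'].T@np.linalg.inv(s['K'])@np.array([px[0],px[1],1.])
    return c+d*(z-c[2])/d[2]
def proj(s,X):
    p=s['K']@(s['R']@np.array(X,float)+s['t']); return p[:2]/p[2]
def totool(target,st=None):
    st=st or status.read_state()
    return Rn.from_quat(st['tcp_rot']).inv().apply(np.array(target)-np.array(st['tcp_pos']))/10
E
python3 - <<'E'
from h import *
import numpy as np
a=snap('top','top0.png'); b=snap('scene','scene0.png')
np.savez('top0.npz',**a); np.savez('scene0.npz',**b)
st=status.read_state(); print(st['tcp_pos'],Rn.from_quat(st['tcp_rot']).as_matrix().round(3),st['time'],st['finger_gap'])
E
```

```text
[276.65584847 559.93881305 221.91365057] [[-0.897  0.443 -0.   ]
 [ 0.443  0.897 -0.001]
 [-0.    -0.001 -1.   ]] 0.1 87.87085468099762
```

View pics/top0.png

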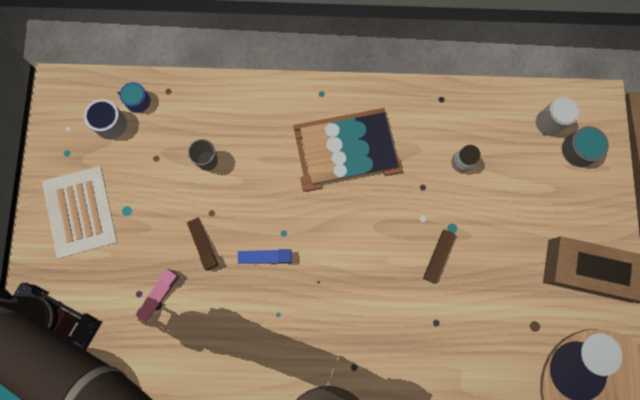

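View pics/scene0.png

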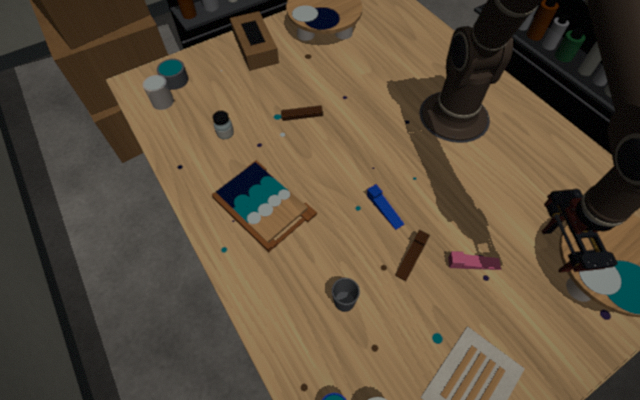

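Candidates for the wedge (top view): dark bar left (202,244), dark bar right (439,256), blue (265,257), and pink (157,295). Blue and pink are excluded, and the left dark bar appears to have a grip block at its lower end. I'll check that in a crop.

```bash
python3 - <<'E'
from h import *
a=dict(np.load('top0.npz')); b=dict(np.load('scene0.npz'))
f=lambda s,x,y,w,h,z: cv2.resize(s['frame'][y:y+h,x:x+w,::-1],(w*z,h*z),interpolation=cv2.INTER_CUBIC)
A=[f(a,170,205,80,80,5)[:400,:400],f(a,400,215,80,80,5)]
B=[cv2.resize(f(b,380,215,60,80,5),(300,400)),f(b,265,80,80,60,5)]
B[1]=cv2.copyMakeBorder(B[1],0,100,0,100,0); B[0]=cv2.copyMakeBorder(B[0],0,0,0,0,0)
C=np.vstack([np.hstack(A),np.hstack([B[0],B[1]])[:400,:800]]) if False else None
top=np.hstack(A); bot=np.hstack(B)[:, :800]
cv2.imwrite('pics/c1.png',cv2.resize(np.vstack([top,bot]),(600,600)))
# dark brown mask
for n,s in (('top',a),('scene',b)):
    hsv=cv2.cvtColor(s['frame'],cv2.COLOR_RGB2HSV)
    rgb=s['frame'].astype(int)
    m=((hsv[...,2]<110)&(rgb[...,0]>rgb[...,2]+8)).astype(np.uint8)
    N,l,st,c=cv2.connectedComponentsWithStats(m)
    for i in range(1,N):
        if 150<st[i,4]<2500:
            cnt=cv2.findContours((l==i).astype(np.uint8),0,1)[0][0]
            r=cv2.minAreaRect(cnt); bx=cv2.boxPoints(r)
            print(n,st[i],c[i].round(1),np.array(r[1]).round(1),round(r[2],1),[ray(s,p,0)[:2].round(0).tolist() for p in bx],bx.round(0).tolist())
E
```

```text
top [ 310   37  112   35 1553] [363.8  59.2] [111.4  33. ] 1.7 [[982.0, 68.0], [1086.0, 68.0], [1087.0, -260.0], [982.0, -255.0]] [[309.0, 69.0], [310.0, 36.0], [422.0, 40.0], [421.0, 73.0]]
top [187  42  36  25 397] [204.6  56.5] [24. 35.] 90.0 [[1056.0, 425.0], [1059.0, 324.0], [984.0, 319.0], [981.0, 420.0]] [[187.0, 42.0], [222.0, 42.0], [222.0, 66.0], [187.0, 66.0]]
top [   4   67  148  333 1205] [ 70.  287.3] [352.  102.4] 70.6 [[853.0, 1106.0], [964.0, 852.0], [72.0, 446.0], [-12.0, 678.0]] [[-62.0, 101.0], [34.0, 67.0], [151.0, 399.0], [55.0, 433.0]]
top [625  90  15 145 744] [633.6 152.2] [144.4   9.6] 85.7 [[945.0, -849.0], [949.0, -877.0], [526.0, -864.0], [523.0, -837.0]] [[624.0, 90.0], [634.0, 90.0], [645.0, 234.0], [635.0, 234.0]]
top [ 96 109  42  30 440] [122.3 126.7] [28.2 37.2] 43.7 [[775.0, 658.0], [856.0, 594.0], [800.0, 532.0], [720.0, 596.0]] [[96.0, 132.0], [122.0, 105.0], [142.0, 125.0], [116.0, 152.0]]
top [537 111  69  57 808] [561.5 134.5] [78.3 31.9] 46.9 [[842.0, -568.0], [910.0, -640.0], [742.0, -781.0], [677.0, -709.0]] [[531.0, 121.0], [554.0, 100.0],
[... 3890 characters left out ...]
 28.1 [[549.0, 347.0], [396.0, 269.0], [374.0, 317.0], [527.0, 391.0]] [[389.0, 273.0], [415.0, 226.0], [431.0, 234.0], [405.0, 281.0]]
scene [325 276  35  36 240] [334.6 290. ] [36.9 28.9] 38.7 [[749.0, 286.0], [671.0, 258.0], [642.0, 356.0], [718.0, 380.0]] [[317.0, 293.0], [335.0, 270.0], [364.0, 293.0], [346.0, 316.0]]
scene [315 385  27  15 191] [326.  391.3] [11.5 26.6] 74.1 [[888.0, 483.0], [826.0, 503.0], [834.0, 528.0], [894.0, 508.0]] [[312.0, 389.0], [338.0, 382.0], [341.0, 393.0], [315.0, 400.0]]
scene [351 386  33  14 306] [365.9 393.3] [13. 32.] 90.0 [[804.0, 528.0], [739.0, 570.0], [756.0, 592.0], [821.0, 551.0]] [[351.0, 386.0], [383.0, 386.0], [383.0, 399.0], [351.0, 399.0]]
```

View pics/c1.png

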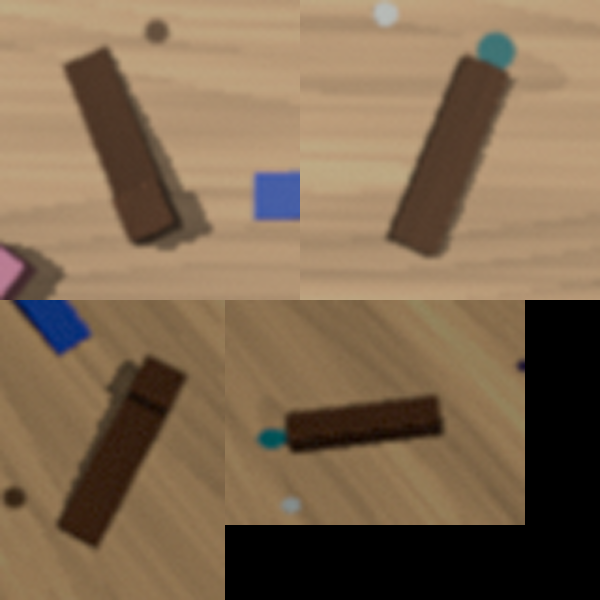

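The left dark bar is the wedge: the slope's thin end is at top px (193,220) and the grip block at (209,261). The right bar at (439,256) is flat all along, so it is the packing block.

```bash
python3 - <<'E'
from h import *
a=dict(np.load('top0.npz'))
g=ray(a,(209.2,261.5),42); t=ray(a,(192.8,220),4)
d=t-g; print('grip',g,'tip',t,np.hypot(*d[:2]),np.degrees(np.arctan2(d[1],d[0])))
h=t-g; 
st=status.read_state(); T=[g[0],g[1],150]
print('tool shift',totool(T,st))
c=Rn.from_quat(st['tcp_rot']).as_matrix(); print('tool y heading',np.degrees(np.arctan2(c[1,1],c[0,1])))
cv2.imwrite('pics/c2.png',cv2.resize(a['frame'][95:205,285:415,::-1],None,fx=5.5,fy=5.5,interpolation=cv2.INTER_CUBIC)[:600,:780])
E
```

```text
grip [418.36458693 313.90660057  42.        ] tip [532.30324133 371.80696548   4.        ] 127.80637395530859 26.938374787683983
tool shift [-23.59992196 -15.77357165   7.21706406]
tool y heading 63.714454795052106
```

View pics/c2.png

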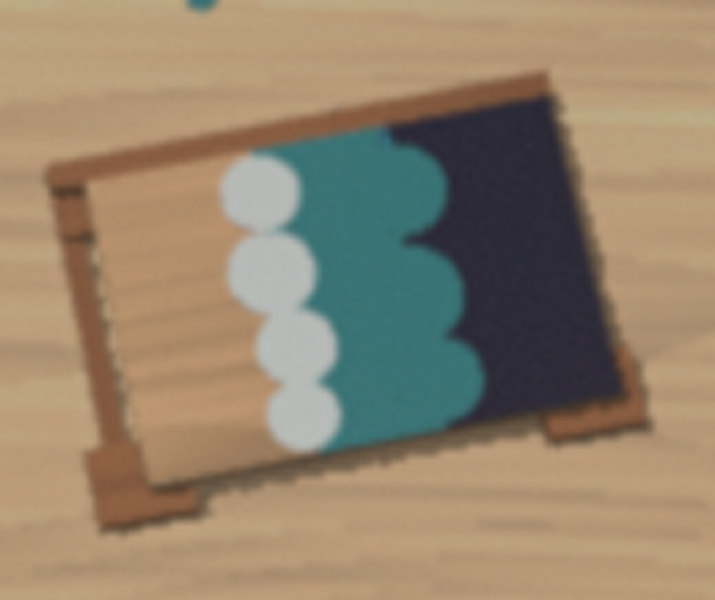

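Plaque: front corners at top px (312.6,183.7) and (398.8,167.7). The front pads protrude below them and the stop is on the upper side. I'll compute the rack pose and move above the wedge.

```bash
python3 - <<'E'
from h import *
a=dict(np.load('top0.npz'))
FL,FR,BR,BL=[ray(a,p,28)[:2] for p in ((312.6,183.7),(398.8,167.7),(385.2,112.3),(300.5,127.7))]
print(FL,FR,BR,BL,[np.linalg.norm(v) for v in (FL-FR,BL-BR,FL-BL,FR-BR)])
ang=lambda v:np.degrees(np.arctan2(v[1],v[0]))
print('yaw',ang(FL-FR)-90,ang(BL-BR)-90,ang(BL-FL),ang(BR-FR))
P=[ray(a,p,14)[:2] for p in ((303.2,191.7),(403.2,172.6))]; print('pads',P,np.linalg.norm(P[0]-P[1]),ang(P[0]-P[1])-90)
print('front mid',(FL+FR)/2,'pad mid',(P[0]+P[1])/2)
E
```

```text
[635.60536894  51.16552031] [ 686.71983266 -183.19015391] [ 845.82709755 -146.84349122] [793.818456    88.09270408] [np.float64(239.86510884360217), np.float64(240.62401098088935), np.float64(162.4653742128252), np.float64(163.20600978697442)]
yaw 12.303888931338449 12.482458114468969 13.137730350227736 12.867913080503172
pads [array([615.98225152,  76.10077479]), array([ 677.03151058, -197.75511798])] 280.5780854526195 12.567160192255457
front mid [661.1626008 -66.0123168] pad mid [646.50688105 -60.82717159]
```

Call:
arm_command(travel=[[-5.0,-3.4,1.2],[-10,-6.7,2.4],[-15,-10,4],[-20,-13.4,5.5],[-23.6,-15.8,7.2],[-23.6,-15.8,7.2],[-23.6,-15.8,7.2],[-23.6,-15.8,7.2]], rot=[[0,0,-10],[0,0,-20],[0,0,-30],[0,0,-40],[0,0,-50],[0,0,-53.2],[0,0,-53.2],[0,0,-53.2]], jaw=[8.0,8.0,8.0,8.0,8.0,8.0,8.0,8.0])

```text
time: 1.1
tcp_pos: [418.1, 314.8, 150.7]
tcp_rot: [-0.233, 0.973, 0.0, 0.0]
ft_force: [-0.3, -0.3, -0.1]
finger_gap: 80.0
grasp_force: 0.0
```

```bash
python3 - <<'E'
from h import *
s=snap('wrist','w1.png'); np.savez('w1.npz',**s)
for X in ([418.4,313.9,42],[532.3,371.8,4]): print(proj(s,X))
E
```

```text
[318.14180805 198.46216729]
[318.620219   299.42787907]
```

View pics/w1.png

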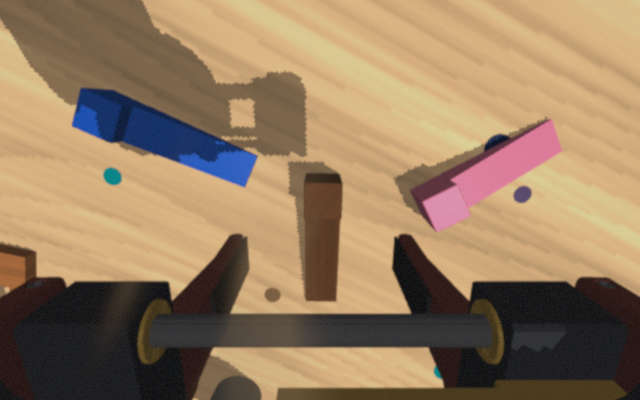

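The wedge lies between the fingers: grip top centred at (322.5,201), tip at (320,300), close to the prediction.

```bash
python3 - <<'E'
from h import *
s=dict(np.load('w1.npz')); g=ray(s,(322.5,201),42); t=ray(s,(320.5,300),4); d=t-g
print(g,t,np.hypot(*d[:2]),np.degrees(np.arctan2(d[1],d[0])))
st=status.read_state(); print(totool([g[0],g[1],8],st)); c=Rn.from_quat(st['tcp_rot']).as_matrix(); print(np.degrees(np.arctan2(c[1,:2],c[0,:2])))
E
```

```text
[418.74477898 318.3769469   42.        ] [532.01014746 373.98573482   4.        ] 126.17995478441217 26.149200843474755
[-0.21292806  0.27181109 14.27492343]
[-153.07430141  116.92570219]
```

Call:
arm_command(travel=[[-0.2,0.2,4],[-0.2,0.2,8],[-0.2,0.2,12],[-0.2,0.2,14.2],[-0.2,0.2,14.2],[-0.2,0.2,14.2],[-0.2,0.2,14.2],[-0.2,0.2,14.2],[-0.2,0.2,14.2],[-0.2,0.2,14.2]], rot=[[0,0,0.5],[0,0,0.5],[0,0,0.5],[0,0,0.5],[0,0,0.5],[0,0,0.5],[0,0,0.5],[0,0,0.5],[0,0,0.5],[0,0,0.5]], jaw=[8,8,8,8,8,2.5,2.5,2.5,2.5,2.5], squeeze=45)

```text
time: 2.4
tcp_pos: [419.4, 316.9, 8.9]
tcp_rot: [-0.228, 0.974, 0.0, 0.0]
ft_force: [-0.6, -0.4, 3.7]
finger_gap: 33.6
grasp_force: 45.0
```

Gripped. Now lift, then carry it to in front of the plaque.

Call:
arm_command(travel=[[0,0,-3],[0,0,-6],[0,0,-9],[0,0,-9]], rot=[[0,0,0],[0,0,0],[0,0,0],[0,0,0]], jaw=[2.5,2.5,2.5,2.5])

```text
time: 2.9
tcp_pos: [420.4, 317.7, 100.5]
tcp_rot: [-0.228, 0.974, 0.001, 0.002]
ft_force: [-0.3, 0.1, -1.4]
finger_gap: 33.9
grasp_force: 45.0
```

```bash
python3 - <<'E'
from h import *
st=status.read_state(); print(st['tcp_pos'],st['ft_force'],st['finger_gap']); c=Rn.from_quat(st['tcp_rot']).as_matrix(); print(np.degrees(np.arctan2(c[1,:2],c[0,:2])))
print(totool([500,-102,98],st))
E
```

```text
[420.36694345 317.73406814 100.54229385] [-0.25546233  0.05515555 -1.37833924] 33.888657327608385
[-153.59514991  116.4050577 ]
[ 11.53439506 -41.13604485   0.17115362]
```

Call:
arm_command(travel=[[1.0,-3.5,0],[2.5,-9,0],[4.0,-14.5,0],[5.5,-20,0],[7.0,-25.5,0],[8.5,-31,0],[10.0,-36.5,0],[11.5,-41.0,0.2],[11.5,-41.0,0.2],[11.5,-41.0,0.2]], rot=[[0,0,1],[0,0,3],[0,0,5],[0,0,7],[0,0,9],[0,0,11],[0,0,13],[0,0,13.9],[0,0,13.9],[0,0,13.9]], jaw=[2.5,2.5,2.5,2.5,2.5,2.5,2.5,2.5,2.5,2.5])

```text
time: 4.15
tcp_pos: [497.9, -100.9, 95.6]
tcp_rot: [-0.109, 0.994, 0.0, -0.001]
ft_force: [-0.2, 0.6, -0.7]
finger_gap: 34.0
grasp_force: 45.0
```

```bash
python3 - <<'E'
from h import *
st=status.read_state(); print(st['tcp_pos'],st['finger_gap']); c=Rn.from_quat(st['tcp_rot']).as_matrix(); print(np.degrees(np.arctan2(c[1,:2],c[0,:2])),c[:,2])
s=snap('wrist','w2.png'); np.savez('w2.npz',**s)
for X in ([635.6,51.2,28],[686.7,-183.2,28],[661.2,-66,14]): print(proj(s,X))
E
```

```text
[ 497.89759659 -100.91139411   95.56501252] 34.02171324518131
[-167.49038586  102.50951771] [-1.93848320e-03  5.40977254e-04 -9.99997975e-01]
[450.53215003 388.93730945]
[185.58993733 388.51427757]
[318.26421517 376.22738488]
```

View pics/w2.png

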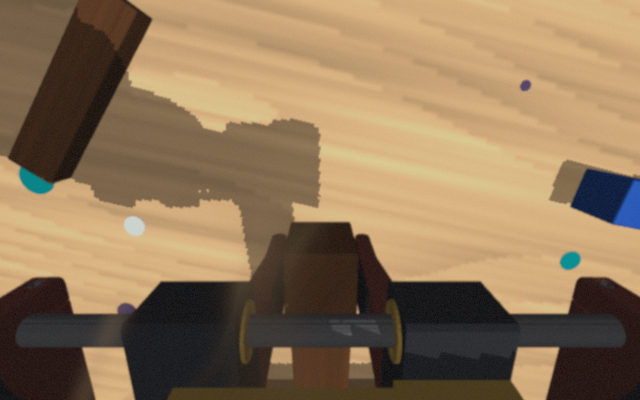

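Call:
arm_command(travel=[[0,0,3],[0,0,6],[0,0,7.5],[0,0,8.3],[0,0,8.6],[0,0,8.6]], rot=[[0,0,0],[0,0,0],[0,0,0],[0,0,0],[0,0,0],[0,0,0]], jaw=[2.5,2.5,2.5,2.5,2.5,2.5])

```text
time: 4.95
tcp_pos: [499.1, -101.4, 11.1]
tcp_rot: [-0.109, 0.994, -0.0, 0.0]
ft_force: [1.7, -1.3, -1.0]
finger_gap: 33.7
grasp_force: 45.0
```

```bash
python3 - <<'E'
from h import *
a=snap('top'); b=snap('scene'); np.savez('top1.npz',**a); np.savez('scene1.npz',**b)
st=status.read_state(); print(st['tcp_pos'],st['ft_force'])
u=np.array([np.cos(np.radians(12.5)),np.sin(np.radians(12.5))]); p=np.array(st['tcp_pos'][:2]); t=p+127*u
print('tip exp',t,proj(a,[*t,4]),proj(b,[*t,4]),'front',proj(a,[661.2,-66,28]),proj(b,[661.2,-66,28]))
A=cv2.resize(a['frame'][100:240,290:410,::-1],None,fx=4,fy=4,interpolation=cv2.INTER_CUBIC)
B=cv2.resize(b['frame'][150:270,200:335,::-1],None,fx=2.37,fy=2.37,interpolation=cv2.INTER_CUBIC)
B=cv2.copyMakeBorder(B,0,560-B.shape[0],0,0,0) 
cv2.imwrite('pics/c3.png',np.hstack([A,B])[:, :800]); print(np.hstack([A,B]).shape)
E
```

```text
[ 499.18255006 -101.55607797   11.29283012] [ 1.19164896  0.62367568 -1.41437509]
tip exp [623.17214297 -74.068247  ] [357.91735363 191.33980396] [290.13405176 179.0536722 ] front [355.91601139 175.64562889] [280.30861502 181.997238  ]
(560, 800, 3)
```

View pics/c3.png

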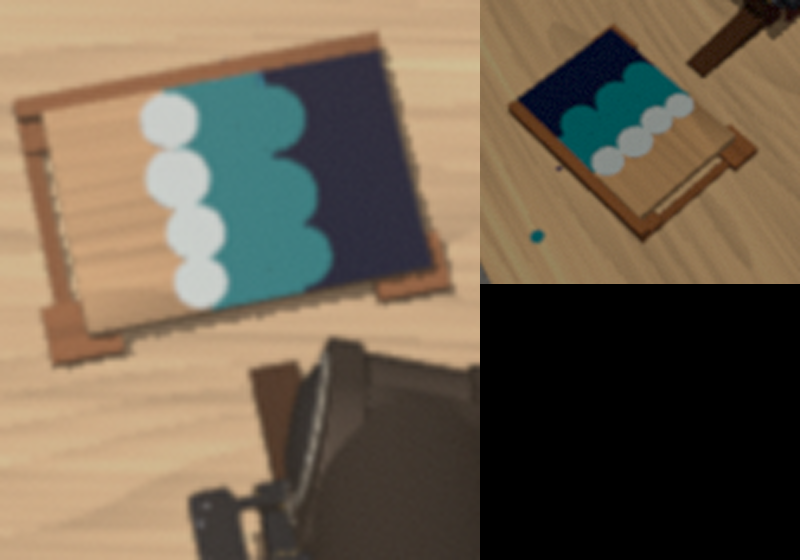

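Tip's thin end at top px (358.5,191.6), centred nearly on the plaque front middle (355.4,175.1). The wedge is still about 2 mm above the table.

```bash
python3 - <<'E'
from h import *
a=dict(np.load('top1.npz'))
FL,FR,BR,BL=[ray(a,p,28)[:2] for p in ((312.5,183.4),(398.4,167.3),(385.2,112.3),(300.5,127.7))]
c1,c2=[ray(a,p,4)[:2] for p in ((352.5,192.8),(364.5,190.5))]; T=(c1+c2)/2
w=c1-c2; print('tip w',np.linalg.norm(w),np.degrees(np.arctan2(w[1],w[0]))-90)
F=(FL+FR)/2; C=(FL+FR+BL+BR)/4; 
u=np.array([np.cos(np.radians(12.6)),np.sin(np.radians(12.6))]); n=np.array([-u[1],u[0]])
print(T,F,C-80*u,'along',(F-T)@u,(C-80*u-T)@u,'lat',(F-T)@n,(C-T)@n)
P=[ray(a,p,14)[:2] for p in ((303.2,191.7),(403.2,172.6))];print('pad front along',((P[0]+P[1])/2-T)@u,'lat',((P[0]+P[1])/2-T)@n)
E
```

```text
tip w 33.81223805002737 12.533522655679363
[622.3418637  -75.68831818] [662.12718251 -65.32585412] [662.90163869 -64.80208316] along 41.08766100866648 41.957722868476196 lat 1.4340039575854333 1.7762184418490832
pad front along 26.824904169436632 lat 9.231806841781706
```

Call:
arm_command(travel=[[0,0,0.15],[0,0,0.25],[0,0,0.25]], rot=[[0,0,0],[0,0,0],[0,0,0]], jaw=[2.5,2.5,2.5])

```text
time: 5.42
tcp_pos: [499.0, -101.6, 8.9]
tcp_rot: [-0.109, 0.994, -0.0, 0.0]
ft_force: [-2.0, 0.4, 7.7]
finger_gap: 33.9
grasp_force: 45.0
```

Call:
arm_command(travel=[[-0.6,0.03,0],[-1.4,0.06,0],[-2.4,0.1,0],[-3.4,0.15,0],[-4.4,0.15,0],[-5.4,0.15,0],[-6.4,0.15,0],[-7.2,0.15,0],[-7.8,0.15,0],[-7.8,0.15,0]], rot=[[0,0,0],[0,0,0],[0,0,0],[0,0,0],[0,0,0],[0,0,0],[0,0,0],[0,0,0],[0,0,0],[0,0,0]], jaw=[2.5,2.5,2.5,2.5,2.5,2.5,2.5,2.5,2.5,2.5])

```text
time: 6.68
tcp_pos: [574.6, -83.6, 8.9]
tcp_rot: [-0.109, 0.994, -0.0, -0.0]
ft_force: [-2.3, -0.9, 7.9]
finger_gap: 33.9
grasp_force: 45.0
```

```bash
cat > m.py <<'E'
from h import *
import sys
# image motion of the plaque between the reference pictures and now
b=snap('scene'); a=snap('top'); np.savez(sys.argv[1],a=a['frame'],b=b['frame'])
st=status.read_state(); p=np.array(st['tcp_pos']); print(p.round(1),np.array(st['ft_force']).round(1),st['finger_gap'],st['time'])
th=np.radians(12.6); u=np.array([np.cos(th),np.sin(th)]); print('advance since set-down',(p[:2]-[499.0,-101.6])@u,'lat',(p[:2]-[499.0,-101.6])@[-u[1],u[0]])
c=Rn.from_quat(st['tcp_rot']).as_matrix(); print(np.degrees(np.arctan2(c[1,:2],c[0,:2])),c[:,2].round(4))
for n,s in (('top',a),('scene',b)):
    r=dict(np.load(n+'1.npz')); g0=cv2.cvtColor(r['frame'],cv2.COLOR_RGB2GRAY); g1=cv2.cvtColor(s['frame'],cv2.COLOR_RGB2GRAY)
    # plaque front-left, front-right corners, back-left, back-right corners; and front-left pad corner as fixed check
    yaw=np.array([[u[0],-u[1]],[u[1],u[0]]]); F=np.array([661.6,-65.5])
    W=[[*(F+yaw@q),z] for q,z in (([0,120],28),([0,-120],28),([160,120],28),([160,-120],28),([-11,143],14))]
    P=np.array([proj(s,w) for w in W],np.float32)
    P=P.reshape(-1,1,2); q,ok,e=cv2.calcOpticalFlowPyrLK(g0,g1,P,None,winSize=(13,13),maxLevel=1)
    j=[proj(s,np.array(w)+[0,0,5])-proj(s,w) for w in W[:2]]
    print(n,'moved',(q-P).reshape(-1,2).round(2).tolist(),'5mm lift would be',np.round(j,2).tolist())
E
python3 m.py s2.npz
```

```text
[574.5 -83.6   8.9] [-3.2 -1.2  6.3] 33.720745214628415 6.775
advance since set-down 77.65395706372564 lat 1.1055694360161301
[-167.51447879  102.48551837] [ 2.e-04 -3.e-04 -1.e+00]
top moved [[-0.09000000357627869, 0.019999999552965164], [69.06999969482422, 103.12999725341797], [-0.07999999821186066, 0.05000000074505806], [-0.05999999865889549, 0.07000000029802322], [0.10999999940395355, -0.05999999865889549]] 5mm lift would be [[0.03, -0.44], [0.33, -0.49]]
scene moved [[0.0, 0.05999999865889549], [0.009999999776482582, 0.03999999910593033], [0.019999999552965164, 0.05000000074505806], [0.05000000074505806, -0.009999999776482582], [-0.03999999910593033, 0.019999999552965164]] 5mm lift would be [[-0.06, -0.86], [-0.22, -0.94]]
```

Call:
arm_command(travel=[[-0.3,0.04,0],[-0.6,0.04,0],[-0.9,0.04,0],[-1.2,0.04,0],[-1.5,0.04,0],[-1.8,0.04,0],[-2.1,0.04,0],[-2.4,0.04,0],[-2.7,0.04,0],[-2.7,0.04,0]], rot=[[0,0,0],[0,0,0],[0,0,0],[0,0,0],[0,0,0],[0,0,0],[0,0,0],[0,0,0],[0,0,0],[0,0,0]], jaw=[2.5,2.5,2.5,2.5,2.5,2.5,2.5,2.5,2.5,2.5])

```text
time: 8.02
tcp_pos: [597.5, -78.6, 8.8]
tcp_rot: [-0.108, 0.994, -0.0, -0.003]
ft_force: [-14.0, -2.6, 15.9]
finger_gap: 33.8
grasp_force: 45.0
```

```bash
python3 m.py s3.npz
```

```text
[597.5 -78.6   8.8] [-14.8  -2.9  15.5] 33.86283639516365 8.125
advance since set-down 101.14912300507818 lat 0.9719237727303757
[-167.58608391  102.41382632] [-0.0057 -0.001  -1.    ]
top moved [[-0.07999999821186066, -0.07999999821186066], [60.5, 85.06999969482422], [-0.10000000149011612, 0.019999999552965164], [-0.0, 0.029999999329447746], [0.11999999731779099, -0.07000000029802322]] 5mm lift would be [[0.03, -0.44], [0.33, -0.49]]
scene moved [[-0.14000000059604645, -0.019999999552965164], [-0.10999999940395355, -0.07000000029802322], [0.019999999552965164, 0.07999999821186066], [-0.05000000074505806, -0.019999999552965164], [-0.07000000029802322, 0.029999999329447746]] 5mm lift would be [[-0.06, -0.86], [-0.22, -0.94]]
```

Call:
arm_command(travel=[[-0.2,0.02,-0.05],[-0.4,0.02,-0.05],[-0.6,0.02,-0.05],[-0.8,0.02,-0.05],[-0.9,0.02,-0.05],[-0.9,0.02,-0.05]], rot=[[0,0,0],[0,0,0],[0,0,0],[0,0,0],[0,0,0],[0,0,0]], jaw=[2.5,2.5,2.5,2.5,2.5,2.5], squeeze=58)

```text
time: 8.88
tcp_pos: [606.6, -76.2, 8.8]
tcp_rot: [-0.108, 0.994, -0.0, -0.003]
ft_force: [-11.5, -2.0, 9.9]
finger_gap: 33.7
grasp_force: 58.0
```

```bash
python3 m.py s4.npz; python3 - <<'E'
import cv2,numpy as np
d=np.load('s4.npz'); e=np.load('scene1.npz')['frame']
f=lambda b:cv2.resize(b[150:260,210:340,::-1],None,fx=5,fy=5,interpolation=cv2.INTER_CUBIC)
cv2.imwrite('pics/c4.png',f(d['b']))
E
```

```text
[606.6 -76.2   8.8] [-11.   -1.3  10.6] 33.77895282149685 8.975
advance since set-down 110.52685269210983 lat 1.3509842900596356
[-167.56993538  102.42997543] [-5.2e-03 -9.0e-04 -1.0e+00]
top moved [[-0.10999999940395355, -0.15000000596046448], [58.650001525878906, 80.45999908447266], [-0.09000000357627869, 0.029999999329447746], [0.009999999776482582, 0.019999999552965164], [0.11999999731779099, -0.07999999821186066]] 5mm lift would be [[0.03, -0.44], [0.33, -0.49]]
scene moved [[-0.27000001072883606, -0.15000000596046448], [-0.09000000357627869, -0.20000000298023224], [-0.009999999776482582, 0.07999999821186066], [-0.05999999865889549, -0.009999999776482582], [-0.07000000029802322, 0.019999999552965164]] 5mm lift would be [[-0.06, -0.86], [-0.22, -0.94]]
```

View pics/c4.png

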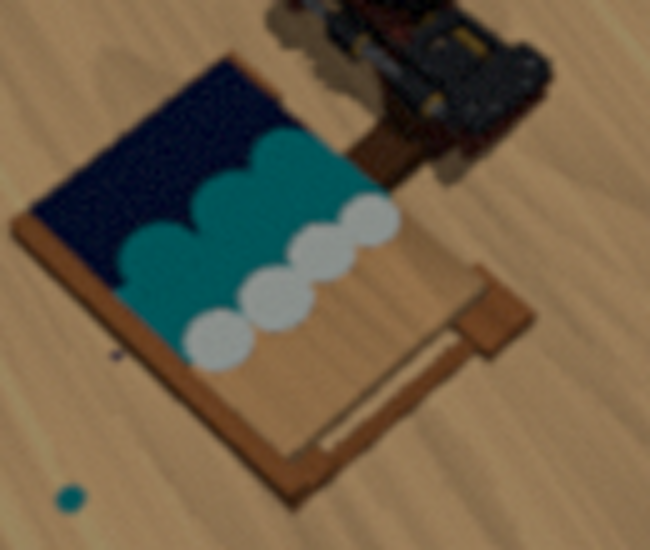

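The scene view shows the wedge centred under the front edge. Corner tracking is diluted by the static background, so I'll track the pattern inside the plaque instead.

```bash
cat > lift.py <<'E'
from h import *
import sys
r=dict(np.load('scene1.npz')); th=np.radians(12.6); u=np.array([np.cos(th),np.sin(th)]); n=np.array([-u[1],u[0]]); F=np.array([661.6,-65.5])
g0=cv2.cvtColor(r['frame'],cv2.COLOR_RGB2GRAY)
cs=np.array([proj(r,[*(F+a*u+b*n),28]) for a,b in ((6,105),(6,-112),(150,-112),(150,105))]).astype(np.int32)
mask=cv2.fillConvexPoly(np.zeros_like(g0),cs,255)
p=cv2.goodFeaturesToTrack(g0,80,0.02,4,mask=mask)
p=cv2.cornerSubPix(g0,p,(3,3),(-1,-1),(3,20,.01))
for f in sys.argv[1:]:
    g=cv2.cvtColor(np.load(f)['b'],cv2.COLOR_RGB2GRAY)
    q,ok,e=cv2.calcOpticalFlowPyrLK(g0,g,p,None,winSize=(9,9),maxLevel=1)
    d=(q-p).reshape(-1,2); W=np.array([ray(r,x,28)[:2] for x in p.reshape(-1,2)]); al=(W-F)@u; la=(W-F)@n
    # model: height h(al,la)=L*(1-al/160)*(1)+T*la/120*(1-al/160), plus slide s along u
    A=[];B=[]
    for w,a,l,dd in zip(W,al,la,d):
        k=1-a/160; X=np.array([*w,28.]); P=proj(r,X); jz=proj(r,X+[0,0,1])-P; ju=proj(r,X+[*u,0])-P
        for i in (0,1): A.append([jz[i]*k,jz[i]*k*l/120,ju[i]]); B.append(dd[i])
    A=np.array(A);B=np.array(B)
    x=np.linalg.lstsq(A,B,rcond=None)[0]; good=np.abs(B-A@x)<0.3
    x,res=np.linalg.lstsq(A[good],B[good],rcond=None)[:2]
    sd=np.sqrt(res[0]/good.sum()*np.diag(np.linalg.inv(A[good].T@A[good])))
    print(f,'lift, left-right half diff, slide mm',x.round(2),'sd',sd.round(2),good.sum())
E
python3 lift.py s2.npz s3.npz s4.npz
```

```text
Traceback (most recent call last):
  File "lift.py", line 21, in <module>
    sd=np.sqrt(res[0]/good.sum()*np.diag(np.linalg.inv(A[good].T@A[good])))
               ~~~^^^
IndexError: index 0 is out of bounds for axis 0 with size 0
```

```bash
python3 - <<'E'
s=open('lift.py').read()
i=s.index("    x=np.linalg"); 
s=s[:i]+"""    from scipy.optimize import least_squares
    o=least_squares(lambda x:A@x-B,[0,0,0],loss='cauchy',f_scale=0.05); x=o.x; rr=np.abs(A@x-B); good=rr<0.3
    sd=np.sqrt((rr[good]**2).mean()*np.diag(np.linalg.inv(A[good].T@A[good])))
    print(f,'lift, half diff, slide mm',x.round(2),'sd',sd.round(2),good.sum(),len(B))
"""
open('lift.py','w').write(s)
E
python3 lift.py s2.npz s3.npz s4.npz
```

```text
s2.npz lift, half diff, slide mm [ 0.01 -0.58 -0.02] sd [0.13 0.21 0.04] 52 56
s3.npz lift, half diff, slide mm [ 2.11 -0.58  0.58] sd [0.32 0.74 0.1 ] 46 56
s4.npz lift, half diff, slide mm [ 3.74 -0.97  0.62] sd [0.25 0.59 0.08] 43 56
```

Lift is 2.1 mm at an advance of 101 and 3.7 mm at 110.5, which matches the 1 in 5 slope. About 5.8 mm more is needed.

Call:
arm_command(travel=[[-0.15,0,0],[-0.3,0,0],[-0.45,0,0],[-0.58,0,0],[-0.58,0,0],[-0.58,0,0],[-0.58,0,0]], rot=[[0,0,0],[0,0,0],[0,0,0],[0,0,0],[0,0,0],[0,0,0],[0,0,0]], jaw=[2.5,2.5,2.5,2.5,2.5,2.5,2.5])

```text
time: 9.85
tcp_pos: [612.4, -74.9, 8.8]
tcp_rot: [-0.108, 0.994, -0.0, -0.003]
ft_force: [-10.6, -3.5, 10.1]
finger_gap: 33.7
grasp_force: 58.0
```

```bash
python3 m.py s5.npz | head -3; python3 m.py s6.npz | head -3; python3 lift.py s5.npz s6.npz
```

```text
[612.4 -74.9   8.8] [-11.1  -1.6  10.4] 33.67684077171848 9.95
advance since set-down 116.47491000714172 lat 1.333863727526763
[-167.56657722  102.43335041] [-5.e-03 -8.e-04 -1.e+00]
[612.4 -74.9   8.8] [-11.2  -3.    9.5] 33.3331308438073 10.05
advance since set-down 116.4811428824269 lat 1.3343760361467456
[-167.56580927  102.43411647] [-5.e-03 -8.e-04 -1.e+00]
s5.npz lift, half diff, slide mm [ 5.3  -2.53  0.71] sd [0.23 0.56 0.07] 44 56
s6.npz lift, half diff, slide mm [ 4.91 -1.1   0.72] sd [0.25 0.61 0.08] 44 56
```

Lift is about 5.1 mm and there's no measurable back-edge shift beyond settling to the stop. The tool has a 0.3° nose-down lean from compliance, so I'll take that out so the wedge lies flat, then recheck.

Call:
arm_command(travel=[[0,0,0],[0,0,0],[0,0,0],[0,0,0]], rot=[[0,-0.15,0],[0,-0.3,0],[0,-0.3,0],[0,-0.3,0]], jaw=[2.5,2.5,2.5,2.5])

```text
time: 10.55
tcp_pos: [612.4, -74.8, 8.8]
tcp_rot: [-0.108, 0.994, 0.0, 0.0]
ft_force: [-7.9, -2.3, 9.7]
finger_gap: 33.6
grasp_force: 58.0
```

```bash
python3 m.py s7.npz | head -3; python3 m.py s8.npz|head -1; python3 lift.py s7.npz s8.npz; python3 - <<'E'
import cv2,numpy as np
d=np.load('s8.npz')
f=lambda b:cv2.resize(b,None,fx=5,fy=5,interpolation=cv2.INTER_CUBIC)
cv2.imwrite('pics/c5.png',f(d['b'][150:260,210:340,::-1]))
E
```

```text
[612.5 -74.9   8.8] [-7.5 -1.5  9.7] 33.62037746520359 10.65
advance since set-down 116.55339858834763 lat 1.3471718548205804
[-167.55475804  102.44524332] [ 1.e-04  2.e-04 -1.e+00]
[612.4 -74.9   8.8] [-8.8 -1.9  9.1] 33.83171969568372 10.75
s7.npz lift, half diff, slide mm [ 5.01 -1.09  0.75] sd [0.26 0.63 0.08] 44 56
s8.npz lift, half diff, slide mm [ 5.49 -3.31  0.73] sd [0.27 0.64 0.08] 44 56
```

View pics/c5.png

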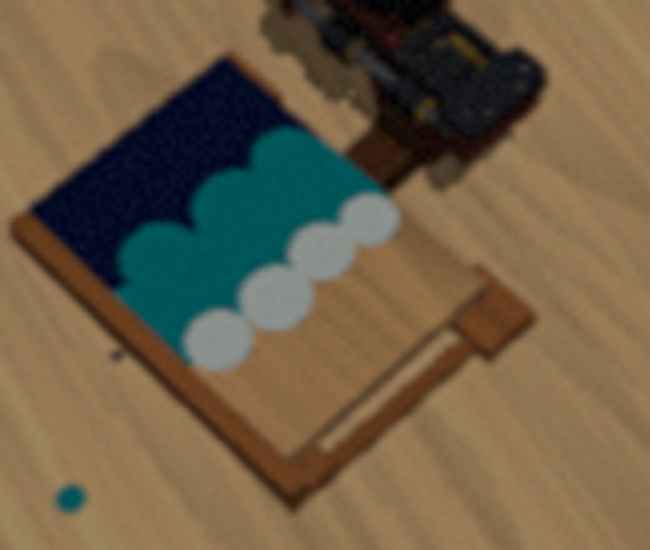

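The scene view shows the wedge's slope running under the middle of the front edge. The left front corner (about 485,290 in the crop) is raised off its pad, and the back edge is along the stop. Lift is about 5 mm, so I'm handing in.

```bash
python3 -c "
from rig import workorder; print(workorder.close_job())"
```

```text
the job is handed in; nothing more can be done
None
```

The job is handed in: the wedge, still gripped and flat on the table, holds up the middle of the plaque's front edge by about 5 mm, as measured from the camera images, with the back edge at the stop. Side-to-side level was only roughly measured (the right end may sit 1–3 mm above the mean and the left end as much below).

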